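Angle a manifold bar past the retaining post into its nest

ROBOT

A 6-joint arm with a two-finger parallel gripper is mounted at the origin on a cart in front of the work surface, level with it; the furniture and walls round the work are solid. World frame = base frame: x ahead of the robot, y to its left, z up, the work surface at z = 0. Lengths are in m, angles in degrees, forces in N, time in s.
With the tool pointing down it reaches from about 0.35 to 0.875 m from the base axis. Payload 4.2 kg.
Tool frame: the origin (TCP) lies midway between the tips of the shut fingers; the grasp point (between the pads) lies 19 mm behind it (r.pinch_z is the distance from the TCP to the grasp point, in m); z points along the fingers, y is the line along which they close (so a half turn about z gives the same grasp; the last joint's range is limited). The gripper opens to 87 mm and grips with 3 to 60 N. Pads are 19 mm wide; open, the fingers measure 117 mm over their backs; the gripper's body (75 mm by 190 mm) begins 51 mm behind the grasp point.
Start: joints at [78.644, 22.042, 0.453, 0, -68.411, -14.817], TCP at [0.276, 0.561, 0.192] pointing down, gripper open.
Joint ranges: [-179.83, 179.83], [-69.29, 118.12], [-61.27, 80.66], [-181.25, 117.63], [-171.15, -9.14], [-177.46, 177.46]. Speed limits (degrees/s): [159.86, 159.86, 180, 180, 180, 180].

INTERFACE

Orientations are given as a 3x3 rotation matrix whose columns are the frame's x, y, z axes.
In Python, from station import r, imaging, models gives the robot as it stands. The module is installed in compiled form; this text tells all that it offers.
- The arm moves only by the tool apply_moves, never from a script. Its argument "moves" is a list of rows, each a list of 2 entries, a list of its own where there are three numbers: the shift along the tool's x, y, z in m, then the turn about the tool's z in degrees. A call has 1 to 5 rows; each row shifts and turns the commanded pose from where the row before left it, along the tool's axes as they then stand; what a row does not reach is not made up. A row lasts 1/12 s, in which the tool goes at most 41.7 mm and 7.16 degrees, less where a joint would pass 70% of its speed; a pose out of reach is approached as far as the arm can. A call is refused whole if a number of a shift passes 0.0417 or a number of a turn 7.16, either way. A call with a gripper value outside its range is refused whole. "hand" is the finger opening in m, from 0 to 0.087, set as the call begins (left out, the last holds). The fingers move at their own pace and stop on an object; the grip force is fixed at half the most. Time passes only in rows, so rows that do not move let the fingers close. It gives the time, the measured TCP pose, the force, the opening and the grip force at its end, in the units of the state.
- r.sense(): the state, without advancing time (a new reading comes with each control period).
- imaging.capture(name): name is "side" or "top" or "wrist"; returns a dict with "frame" (400x640x3 uint8, blue, green, red), "intrinsics" (3x3 intrinsics, pixels), "dist" ([k1, k2, p1, p2, k3] as OpenCV has them; the pictures are not rectified), "eye" and "orientation" of the camera in the world. Camera axes: x right, y down, z forward; pixel columns grow to the right and rows downward; lengths in m; the calibration is good to about 2 mm. A picture is of the moment at which its call begins. There is no depth.
- r.finish_job(): hands the job in; it is judged then, once.
Trained networks look in a picture, given as the dict that the camera call returned (one of the last four; its "shot" number tells which), for a name from the list of things; names that differ only in an ending like _2 or _b are one class to them, and where a whole thing is asked for, a point or a joint stands for the part that bears it (a point fixed in the world has none). Each returns a list of dicts, best first, with "confidence" (0 to 1); they miss things now and then, are a little off and sometimes report something else, mostly with a low value. They report only what shows in the picture. A call takes as long as a camera call.
- models.cut_out(picture, target): "region" (400x640 bool, what is visible of it) and "extent" ([left, top, width, height] as shares, 0 to 1, of the picture: columns of its width, rows of its height, round what is visible of it).
- models.place_of(picture, target): "at" ([column, row] as shares, 0 to 1, of the picture: columns of its width, rows of its height: a listed point, or the origin of a listed thing).
The state is a dict: "time_s": time; "joints": joint angles; "joint_velocities": joint speeds; "effort": joint torques, N m; "tcp_pos": TCP position; "ee_rot": TCP orientation; "wrist_force": force on the tool from outside, world axes, zero at the start; "moment": the same for the moment, N m; "gripper_width": opening from 0.0 (shut) to 1.0 (fully open); "gripper_force": force on a finger pad.
Only numpy, scipy, OpenCV 4.12 (cv2) and the standard library are available. Lean on these libraries where they do the work, as an engineer would, in place of code of your own. Each camera call takes 0.05 s, during which the arm holds its last target. There are 200 camera calls.

TASK

Push the long aluminium manifold bar across the worktop into the open-fronted nest, working one end in behind the yellow post and then swinging the other end in, until its whole long side lies flush against the nest's back fence, between the two end cheeks. Slide it by pushing: it stays flat on the worktop and is never lifted or tipped. Leave the other things around the work where they stand.

Things in the scene. Friction and masses are not known exactly. Their poses are not given: they have to be found in the camera images.
- bar: loose aluminium air manifold bar, a plain rectangular block 220 mm long (its y axis), 28 mm wide (x), 28 mm high, with five low brass port plugs along its top (to 31 mm) and a blue band near each end; both ends alike, either way round is the same; about 0.45 kg (0.35 to 0.6), slides on the worktop. Origin: centre of its underside.
- nest: aluminium bay fixed to the worktop, no floor: back fence and two end cheeks, 30 mm high, open in front. Origin on the worktop amid the bay; x points into the bay (away from the robot), y along the fence. Fence's front face at x = +26 mm, fence 12 mm thick, 286 mm long, screw feet behind it to x = 59 mm. Cheeks' inner faces at y = +125 and -125 mm, 18 mm thick, from x = -10 to +26 mm.
- nest_home (a point): middle of the bar's home place on the worktop, at nest x = +12 mm, y = 0: when the bar is fully home its origin is here (15 mm of play either way along the fence) and its long axis is parallel to nest y.
- post: yellow upright round retaining post, fixed, 16 mm diameter, 50 mm high; it stands at the mouth of the nest, at nest x = -34 mm and nest y = either +70 or -70 mm (differs from run to run), so 52 mm is clear between post and fence. Origin: centre of its foot.
- empty_socket: flat brass disc, 22 mm diameter, flush in the worktop (nothing to bump into): the unused place for the post, at nest x = -34 mm and the other nest y (-70 or +70 mm). The bar starts in front of this side of the nest, roughly parallel to the fence. Origin: its centre.
- seal_plug_1: bystander: blue test plug, 19 mm diameter, 29 mm high, standing beside one cheek (nest y about +175 mm). Origin: centre of its foot.
- seal_plug_2: bystander: orange test plug, 19 mm diameter, 29 mm high, standing beside the other cheek (nest y about -175 mm). Origin: centre of its foot.
- master_leak_1: bystander: turned steel reference leak with brass top, 40 mm diameter, 60 mm high, standing behind the back fence. Origin: centre of its foot.
- solenoid_1: bystander: solenoid valve with orange elbows, 103x41x62 mm, on the left of the worktop. Origin: centre of its underside.
- solenoid_5: bystander: solenoid valve with orange elbows, 100x41x50 mm, on the left of the worktop nearer the robot. Origin: centre of its underside.
- solenoid_8: bystander: solenoid valve with orange elbows, 103x41x52 mm, on the right of the worktop. Origin: centre of its underside.
- regulator_2: bystander: turned regulator body lying down, 29x95x29 mm, on the right of the worktop nearer the robot. Origin: centre of its underside.

How it is judged:
By the outcome, as a careful person would: the job done as asked, in the order asked, and still so for the second after the job is handed in, with the robot touching nothing.
It also fails if it takes over 61 s, if anything falls off the work surface, if the arm or the gripper's body presses on something with over 40 N, if the wrist force passes 120 N, or if a joint passes its speed limit or range.

## Working session

There is one attempt and no reset: what is moved stays moved. The work goes in short steps, Python scripts to look and compute and a tool call to move; the robot and the scene stay as the last step left them, time stands still between calls to the robot, and variables do not carry over. Pictures are saved under pics/ and viewed, at most 10 in all, crops included, and the job is handed in when it is done.

Besides the shell and the picture viewer there is one more tool, called after "Call:" as a command line: name --argument value ..., lists and objects as JSON in quotes. apply_moves: Moves the arm, as the interface text tells. Its arguments: {"type":"object","properties":{"moves":{"type":"array"},"hand":{"type":"number"}},"required":["moves"]}

```bash
mkdir -p pics
cat > h.py <<'E'
from station import r, imaging, models
import numpy as np, cv2
def ray(p,uv):
    K=np.array(p["intrinsics"],float);d=np.array(p["dist"],float)
    n=cv2.undistortPoints(np.array(uv,float).reshape(-1,1,2),K,d).reshape(-1,2)
    return np.c_[n,np.ones(len(n))]@np.array(p["orientation"]).T
def ground(p,uv,z=0.):
    v=ray(p,uv);e=np.array(p["eye"]);return (e+v*((z-e[2])/v[:,2])[:,None])[:,:2]
def proj(p,X):
    R=np.array(p["orientation"]);t=-R.T@np.array(p["eye"])
    return cv2.projectPoints(np.array(X,float).reshape(-1,1,3),cv2.Rodrigues(R.T)[0],t,np.array(p["intrinsics"],float),np.array(p["dist"],float))[0].reshape(-1,2)
E
python3 - <<'E'
from h import *
for c in("top","side"):
    p=imaging.capture(c);cv2.imwrite(f"pics/{c}0.png",p["frame"]);print(c,np.round(p["eye"],3),np.round(p["orientation"],2).tolist())
    for n in["bar","nest","nest_home","post","empty_socket","seal_plug_1","seal_plug_2","master_leak_1","solenoid_1","regulator_2"]:
        print(n,[(round(q["confidence"],2),np.round(np.array(q["at"])*[640,400]).tolist(),np.round(ground(p,np.array(q["at"])*[640,400])[0],3).tolist()) for q in models.place_of(p,n)[:3]])
s=r.sense();print(s["time_s"],s["tcp_pos"],np.round(s["ee_rot"],3).tolist(),s["gripper_width"])
E
```

```text
top [ 0.487 -0.005  0.993] [[-0.03, -0.99, 0.16], [-1.0, 0.04, 0.07], [-0.07, -0.16, -0.98]]
bar [(0.69, [303.0, 237.0], [0.56, 0.112]), (0.46, [194.0, 215.0], [0.628, 0.406])]
nest [(0.8, [320.0, 201.0], [0.653, 0.063])]
nest_home [(0.87, [321.0, 192.0], [0.676, 0.059]), (0.65, [304.0, 235.0], [0.564, 0.109]), (0.38, [191.0, 215.0], [0.63, 0.416])]
post []
empty_socket [(0.45, [291.0, 209.0], [0.635, 0.143])]
seal_plug_1 [(0.59, [251.0, 205.0], [0.649, 0.249]), (0.48, [386.0, 187.0], [0.683, -0.111])]
seal_plug_2 [(0.59, [251.0, 205.0], [0.649, 0.249]), (0.48, [386.0, 187.0], [0.683, -0.111])]
master_leak_1 [(0.79, [307.0, 175.0], [0.724, 0.096]), (0.45, [194.0, 213.0], [0.633, 0.408])]
solenoid_1 [(0.94, [190.0, 250.0], [0.536, 0.416]), (0.71, [467.0, 195.0], [0.654, -0.317]), (0.61, [194.0, 215.0], [0.627, 0.405])]
regulator_2 [(0.6, [476.0, 240.0], [0.537, -0.331])]
side [ 0.151 -0.701  0.421] [[0.82, -0.24, 0.51], [-0.57, -0.33, 0.76], [-0.02, -0.91, -0.41]]
bar [(0.91, [281.0, 206.0], [0.569, 0.114])]
nest [(0.25, [322.0, 202.0], [0.67, 0.07])]
nest_home [(0.95, [325.0, 205.0], [0.668, 0.052])]
post [(0.4, [327.0, 214.0], [0.641, 0.004])]
empty_socket [(0.47, [296.0, 201.0], [0.617, 0.121]), (0.18, [283.0, 182.0], [0.657, 0.265])]
seal_plug_1 [(0.59, [286.0, 186.0], [0.65, 0.236]), (0.38, [367.0, 225.0], [0.681, -0.105])]
seal_plug_2 [(0.59, [286.0, 186.0], [0.65, 0.236]), (0.38, [367.0, 225.0], [0.681, -0.105])]
master_leak_1 [(0.77, [334.0, 192.0], [0.737, 0.107])]
solenoid_1 [(0.96, [431.0, 274.0], [0.651, -0.325]), (0.72, [258.0, 171.0], [0.642, 0.407]), (0.69, [226.0, 176.0], [0.535, 0.425])]
regulator_2 [(0.72, [391.0, 300.0], [0.535, -0.336])]
1.1 [0.27564103 0.56091268 0.19166329] [[0.897, -0.441, 0.0], [-0.441, -0.897, 0.0], [-0.0, -0.0, -1.0]] 0.9987127361281837
```

Run:
```python
import cv2
a=cv2.imread("pics/top0.png")[140:280,180:420];cv2.imwrite("pics/topc.png",cv2.resize(a,(800,467),interpolation=cv2.INTER_CUBIC))
a=cv2.imread("pics/side0.png")[150:270,230:430];cv2.imwrite("pics/sidec.png",cv2.resize(a,(800,480),interpolation=cv2.INTER_CUBIC))
```

```text
(no output)
```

View pics/topc.png

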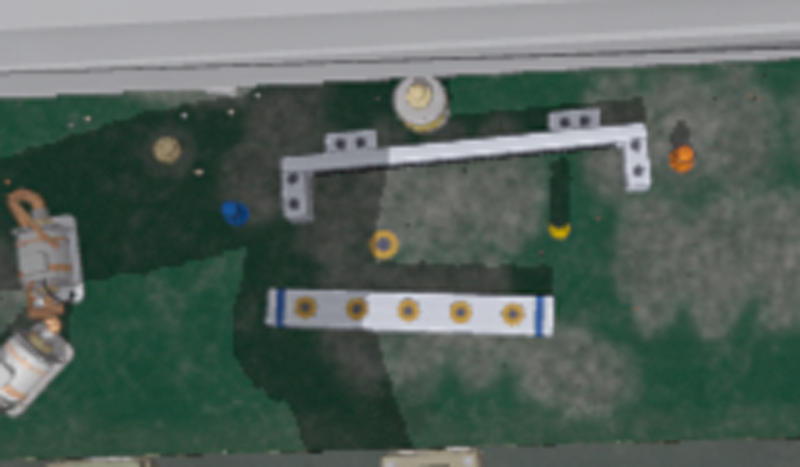

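View pics/sidec.png

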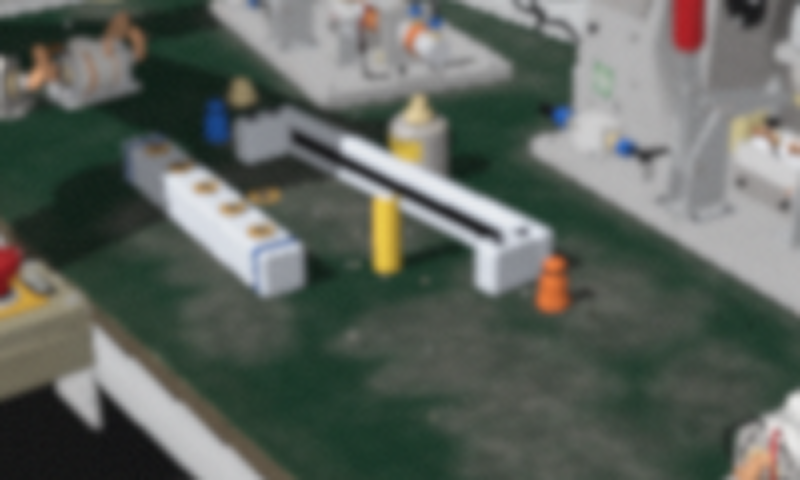

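The top crop shows the bar at (410,312), the nest fence from (283,157) to (645,124), the post foot at (559,230), which is nest y = -70, and the empty socket at (384,244). The side crop agrees: the post is at (385,270) and the bar lies free in front of the nest. Next I'll fit exact poses.

```bash
cat >> h.py <<'E'
from scipy.optimize import minimize
def box(x0,x1,y0,y1,z1): return np.array([[x,y,z] for x in(x0,x1) for y in(y0,y1) for z in(0,z1)])/1e3
NEST=[box(26,38,-143,143,30),box(-10,26,125,143,30),box(-10,26,-143,-125,30)]+[box(38,59,b-18,b+18,6) for b in ()]
BAR=[box(-14,14,-110,110,28)]
def place(P,q):
    c,s=np.cos(q[2]),np.sin(q[2]);o=P.copy();o[:,:2]=P[:,:2]@np.array([[c,s],[-s,c]])+q[:2];return o
def sil(p,parts,q,S=4):
    m=np.zeros((400*S,640*S),np.uint8)
    for P in parts:
        uv=(proj(p,place(P,q))+.5)*S-.5
        cv2.fillConvexPoly(m,cv2.convexHull(np.round(uv*16).astype(np.int32)),1,shift=4)
    return cv2.resize(m.astype(np.float32),(640,400),interpolation=cv2.INTER_AREA)
def fit(views,parts,q0):
    f=lambda v:sum(np.abs(sil(p,parts,v*[1,1,1])-m).sum() for p,m in views)
    q0=np.array(q0,float);best=None
    for k in range(2):
        o=minimize(f,q0,method="Nelder-Mead",options=dict(initial_simplex=np.vstack([q0,q0+[.012,0,0],q0+[0,.012,0],q0+[0,0,.05]]),xatol=1e-4,fatol=.1))
        q0=o.x
    return o.x,o.fun
def mask(p,n):
    l=models.cut_out(p,n);return l[0]["region"].astype(np.float32) if l else None
def bar(q0,cams=("top","side")):
    V=[]
    for c in cams:
        p=imaging.capture(c);m=mask(p,"bar")
        if m is not None:V.append((p,m))
    return fit(V,BAR,q0),V
def tonest(N,q):
    c,s=np.cos(N[2]),np.sin(N[2]);d=np.array(q[:2])-N[:2]
    return np.round([1e3*(c*d[0]+s*d[1]),1e3*(c*d[1]-s*d[0]),np.degrees(q[2]-N[2])],1)
E
python3 - <<'E'
from h import *
V={};pics={c:imaging.capture(c) for c in("top","side")}
for n,parts,q0 in(("nest",NEST,[.655,.062,-.1]),("bar",BAR,[.562,.112,-.05])):
    for cs in(("top",),("side",),("top","side")):
        vs=[(pics[c],mask(pics[c],n)) for c in cs]; q,f=fit(vs,parts,q0); print(n,cs,np.round(q,4),round(f,1),[int(v[1].sum()) for v in vs])
        if n=="nest" and len(cs)==1: V[cs]=q
        if n=="nest":N=q
        B=q
# direct points
up=np.array([384,244])/3.333+[180,140];s=ground(pics["top"],[up])[0];print("socket",s,tonest(N,[*s,0]))
for nm,z in(("post",.025),):
    for c in pics:
        l=models.cut_out(pics[c],nm)
        if l:
            ys,xs=np.nonzero(l[0]["region"]);print(nm,c,len(xs),ground(pics[c],[[xs.mean(),ys.mean()]],z),l[0]["confidence"])
print("bar in nest",tonest(N,B))
for c in pics:
    im=pics[c]["frame"].copy();S=4;im=cv2.resize(im,None,fx=S,fy=S,interpolation=cv2.INTER_CUBIC)
    for parts,q in((NEST,N),(BAR,B)):
        for P in parts:
            cv2.polylines(im,[cv2.convexHull(((proj(pics[c],place(P,q))+.5)*S-.5).astype(np.int32))],True,(0,0,255),1)
    pp=proj(pics[c],[place(np.array([[-.034,-.07,0.]]),N)[0],place(np.array([[-.034,-.07,0.05]]),N)[0],place(np.array([[-.034,.07,0]]),N)[0]])
    for u in pp: cv2.circle(im,tuple(((u+.5)*S-.5).astype(int)),4,(255,0,255),-1)
    x,y=(255,165) if c=="top" else (250,175)
    cv2.imwrite(f"pics/ov_{c}.png",im[y*S:(y+85)*S,x*S:(x+135)*S])
a=cv2.imread("pics/ov_top.png");b=cv2.imread("pics/ov_side.png");cv2.imwrite("pics/ov.png",cv2.resize(np.vstack([a,b]),None,fx=.88,fy=.88,interpolation=cv2.INTER_AREA))
np.save("N.npy",N)
E
```

```text
nest ('top',) [0.6627 0.0629 0.0513] 291.2 [1022]
nest ('side',) [0.6626 0.065  0.0492] 123.2 [1014]
nest ('top', 'side') [0.6624 0.0636 0.0485] 420.8 [1022, 1014]
bar ('top',) [ 0.5685  0.1098 -0.0671] 63.1 [1008]
bar ('side',) [ 0.5685  0.112  -0.0707] 53.9 [767]
bar ('top', 'side') [ 0.5683  0.1099 -0.0707] 126.9 [1008, 767]
socket [0.62298923 0.13058464] [-36.1  68.8  -2.8]
bar in nest [-91.7  50.8  -6.8]
```

View pics/ov.png

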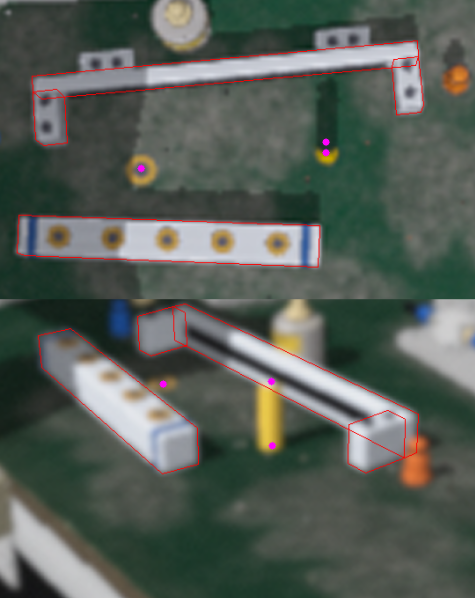

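```bash
cat >> h.py <<'E'
def w(Q,l): return place(np.array([[l[0]/1e3,l[1]/1e3,0.]]),Q)[0,:2]
def plan(tgts,vmax=.04,wmax=7.):
    """tgts: list of (xy,z,angle of tool x in world deg, rows or None); prints rows in tool axes"""
    s=r.sense();p=np.array(s["tcp_pos"]);R=np.array(s["ee_rot"]);a=np.degrees(np.arctan2(R[1,0],R[0,0]))
    for xy,z,b,n in tgts:
        t=np.array([*xy,z]);da=(b-a+180)%360-180
        n=n or int(max(1,np.ceil(max(np.linalg.norm(t-p)/vmax,abs(da)/wmax))))
        out=[]
        for i in range(n):
            k=1/(n-i);d=(t-p)*k;turn=round(-((b-a+180)%360-180)*k,2)
            c,q=np.cos(np.radians(a)),np.sin(np.radians(a))
            sh=np.round([c*d[0]+q*d[1],q*d[0]-c*d[1],-d[2]],4)
            out.append([sh.tolist(),turn])
            p=p+[c*sh[0]+q*sh[1],q*sh[0]-c*sh[1],-sh[2]];a-=turn
        print(n,np.round(t,4),round(b,1));[print("  ",o) for o in out]
    print("t",s["time_s"],"F",np.round(s["wrist_force"],1))
E
python3 - <<'E'
from h import *
N=np.load("N.npy");B=[.5683,.1099,-.0707];np.save("B.npy",B);a=np.degrees(B[2])
p=w(B,(-42,-8));plan([(p,.14,a,None),(p,.01,a,None)])
E
```

```text
14 [0.5258 0.1049 0.14  ] -4.1
   [[0.0304, 0.0213, 0.0037], np.float64(-1.58)]
   [[0.0298, 0.0222, 0.0037], np.float64(-1.58)]
   [[0.0292, 0.023, 0.0037], np.float64(-1.58)]
   [[0.0285, 0.0238, 0.0037], np.float64(-1.58)]
   [[0.0279, 0.0246, 0.0037], np.float64(-1.58)]
   [[0.0272, 0.0253, 0.0037], np.float64(-1.58)]
   [[0.0265, 0.0261, 0.0037], np.float64(-1.58)]
   [[0.0257, 0.0268, 0.0037], np.float64(-1.58)]
   [[0.025, 0.0275, 0.0037], np.float64(-1.58)]
   [[0.0242, 0.0282, 0.0037], np.float64(-1.58)]
   [[0.0235, 0.0288, 0.0037], np.float64(-1.58)]
   [[0.0226, 0.0294, 0.0036], np.float64(-1.58)]
   [[0.0218, 0.0301, 0.0037], np.float64(-1.58)]
   [[0.021, 0.0306, 0.0036], np.float64(-1.58)]
4 [0.5258 0.1049 0.01  ] -4.1
   [[0.0, 0.0, 0.0325], np.float64(-0.0)]
   [[0.0, 0.0, 0.0325], np.float64(-0.0)]
   [[0.0, 0.0, 0.0325], np.float64(-0.0)]
   [[0.0, 0.0, 0.0325], np.float64(-0.0)]
t 1.7 F [ 0.6  1.  -0.6]
```

Call:
apply_moves --moves '[[[0.03, 0.021, 0.004], -1.6], [[0.03, 0.022, 0.004], -1.6], [[0.029, 0.023, 0.004], -1.6], [[0.0285, 0.024, 0.004], -1.6], [[0.028, 0.0245, 0.004], -1.6]]' --hand 0.087

```text
time_s: 2.12
tcp_pos: [0.3655, 0.3971, 0.1717]
ee_rot: [[0.951, -0.31, 0.0], [-0.31, -0.951, 0.0], [0.0, -0.0, -1.0]]
wrist_force: [1.4, 0.2, -0.1]
gripper_width: 0.995
gripper_force: 0.0
```

Call:
apply_moves --moves '[[[0.027, 0.025, 0.004], -1.6], [[0.0265, 0.026, 0.004], -1.6], [[0.026, 0.027, 0.004], -1.6], [[0.025, 0.0275, 0.004], -1.6], [[0.024, 0.028, 0.004], -1.6]]'

```text
time_s: 2.53
tcp_pos: [0.4554, 0.2347, 0.1519]
ee_rot: [[0.985, -0.175, 0.001], [-0.175, -0.985, 0.001], [0.001, -0.001, -1.0]]
wrist_force: [0.9, 0.6, -0.6]
gripper_width: 0.997
gripper_force: 0.0
```

Call:
apply_moves --moves '[[[0.0235, 0.029, 0.004], -1.6], [[0.0225, 0.0295, 0.004], -1.6], [[0.022, 0.03, 0.003], -1.6], [[0.021, 0.0305, 0.003], -1.3], [[0, 0, 0], 0]]'

```text
time_s: 2.95
tcp_pos: [0.5285, 0.1016, 0.137]
ee_rot: [[0.997, -0.076, -0.001], [-0.076, -0.997, -0.001], [-0.001, 0.001, -1.0]]
wrist_force: [-0.3, 0.7, 0.3]
gripper_width: 1.002
gripper_force: 0.0
```

Run:
```python
from h import *
B=np.load("B.npy");a=np.degrees(B[2])
p=w(B,(-42,-8));plan([(p,.01,a,None)])
```

```text
4 [0.5258 0.1049 0.01  ] -4.1
   [[-0.0007, -0.0008, 0.0317], np.float64(-0.08)]
   [[-0.0007, -0.0007, 0.0318], np.float64(-0.09)]
   [[-0.0008, -0.0008, 0.0317], np.float64(-0.08)]
   [[-0.0007, -0.0007, 0.0318], np.float64(-0.09)]
t 2.95 F [-0.3  0.7  0.3]
```

Call:
apply_moves --moves '[[[-0.001, -0.001, 0.032], 0], [[-0.001, -0.001, 0.032], 0], [[-0.0005, -0.001, 0.032], -0.3], [[-0.0005, -0.0005, 0.031], 0], [[0, 0, 0], 0]]'

```text
time_s: 3.37
tcp_pos: [0.5194, 0.108, 0.0052]
ee_rot: [[0.998, -0.067, -0.012], [-0.067, -0.998, -0.005], [-0.011, 0.006, -1.0]]
wrist_force: [-0.8, -0.3, 0.2]
gripper_width: 0.998
gripper_force: 0.0
```

Run:
```python
from h import *
N=np.load("N.npy");B=np.load("B.npy");a=np.degrees(B[2])
def bw(x,y,f): return [*w(N,(x,y)),N[2]+np.radians(f)]
A=bw(-55,53,15);C=bw(-37,58,15);o=(-23.5,-8)
plan([(w(B,(-24.5,-8)),.01,a,3),(w(A,o),.01,np.degrees(A[2]),15),(w(C,o),.01,np.degrees(C[2]),5)])
```

```text
3 [0.5433 0.1037 0.01  ] -4.1
   [[0.0081, 0.0009, -0.0016], np.float64(0.06)]
   [[0.008, 0.0009, -0.0016], np.float64(0.06)]
   [[0.0081, 0.0009, -0.0016], np.float64(0.07)]
15 [0.585  0.0991 0.01  ] 17.8
   [[0.0028, 0.0001, -0.0], np.float64(-1.46)]
   [[0.0028, 0.0002, -0.0], np.float64(-1.46)]
   [[0.0028, 0.0002, -0.0], np.float64(-1.45)]
   [[0.0028, 0.0003, -0.0], np.float64(-1.46)]
   [[0.0028, 0.0004, -0.0], np.float64(-1.45)]
   [[0.0027, 0.0005, -0.0], np.float64(-1.46)]
   [[0.0027, 0.0005, -0.0], np.float64(-1.45)]
   [[0.0027, 0.0006, -0.0], np.float64(-1.46)]
   [[0.0027, 0.0007, -0.0], np.float64(-1.45)]
   [[0.0027, 0.0007, -0.0], np.float64(-1.46)]
   [[0.0027, 0.0008, -0.0], np.float64(-1.45)]
   [[0.0026, 0.0009, -0.0], np.float64(-1.46)]
   [[0.0026, 0.0009, -0.0], np.float64(-1.45)]
   [[0.0026, 0.001, -0.0], np.float64(-1.46)]
   [[0.0026, 0.0011, -0.0], np.float64(-1.45)]
5 [0.6027 0.105  0.01  ] 17.8
   [[0.0037, -0.0, -0.0], np.float64(-0.0)]
   [[0.0038, -0.0, -0.0], np.float64(-0.0)]
   [[0.0037, -0.0, -0.0], np.float64(-0.0)]
   [[0.0038, -0.0001, -0.0], np.float64(-0.0)]
   [[0.0037, -0.0, -0.0], np.float64(-0.0)]
t 3.3667 F [-0.8 -0.3  0.2]
```

Call:
apply_moves --moves '[[[0.007, 0.001, -0.003], 0], [[0.008, 0.001, 0], 0.2], [[0.006, 0, 0], 0], [[0, 0, 0], 0], [[0, 0, 0], 0]]'

```text
time_s: 3.78
tcp_pos: [0.5464, 0.107, 0.0152]
ee_rot: [[0.998, -0.07, 0.003], [-0.07, -0.998, 0.002], [0.003, -0.002, -1.0]]
wrist_force: [0.1, 0.0, -0.5]
gripper_width: 0.995
gripper_force: 0.0
```

Run:
```python
from h import *
s=r.sense();p=s["tcp_pos"];B=np.load("B.npy");print(p,tonest(B,[*p[:2],np.arctan2(s["ee_rot"][1][0],s["ee_rot"][0][0])]))
```

```text
[0.54638657 0.10695112 0.01517193] [-21.7  -4.5   0. ]
```

Call:
apply_moves --moves '[[[0.003, 0, 0.002], -1.5], [[0.003, 0, 0.002], -1.5], [[0.003, 0, 0], -1.5], [[0.003, 0, 0], -1.5], [[0.003, 0, 0], -1.5]]'

```text
time_s: 4.2
tcp_pos: [0.5601, 0.1064, 0.0104]
ee_rot: [[0.998, 0.063, 0.001], [0.063, -0.998, 0.0], [0.001, -0.0, -1.0]]
wrist_force: [0.0, -0.4, -0.2]
gripper_width: 0.999
gripper_force: 0.0
```

Call:
apply_moves --moves '[[[0.003, 0.0005, 0], -1.5], [[0.003, 0.0005, 0], -1.5], [[0.0025, 0.0005, 0], -1.5], [[0.0025, 0.0005, 0], -1.5], [[0.0025, 0.0005, 0], -1.5]]'

```text
time_s: 4.62
tcp_pos: [0.5738, 0.1054, 0.0105]
ee_rot: [[0.981, 0.192, 0.001], [0.192, -0.981, 0.001], [0.001, -0.0, -1.0]]
wrist_force: [-0.1, -0.6, 0.2]
gripper_width: 1.003
gripper_force: 0.0
```

Call:
apply_moves --moves '[[[0.0025, 0.001, 0], -1.5], [[0.0025, 0.001, 0], -1.5], [[0.002, 0.001, 0], -1.5], [[0.002, 0.001, 0], -1.0], [[0, 0, 0], 0]]'

```text
time_s: 5.03
tcp_pos: [0.5838, 0.1036, 0.0103]
ee_rot: [[0.959, 0.285, 0.001], [0.285, -0.959, 0.0], [0.001, -0.0, -1.0]]
wrist_force: [0.6, -0.2, 0.4]
gripper_width: 0.997
gripper_force: 0.0
```

```bash
cat >> h.py <<'E'
def look(q0=None,cams=("top","side")):
    N=np.load("N.npy");s=r.sense();p=s["tcp_pos"]
    q0=np.load("B.npy") if q0 is None else q0
    for cs in [(c,) for c in cams]+([cams] if len(cams)>1 else []):
        (q,f),V=bar(q0,cs);print(cs,"bar world",np.round(q,4),"nest",tonest(N,q),round(f),[int(v[1].sum()) for v in V])
    np.save("B.npy",q);t=[*p[:2],np.arctan2(s["ee_rot"][1][0],s["ee_rot"][0][0])]
    print("tool in bar",tonest(q,t),"in nest",tonest(N,t),"z",round(p[2],4),"t",s["time_s"],"F",np.round(s["wrist_force"],1));return q,V
E
python3 - <<'E'
from h import *
q,V=look([.60,.107,.31])
E
```

```text
('top',) bar world [0.6023 0.1048 0.3191] nest [-58.   44.1  15.5] 1446 [388]
('side',) bar world [ 0.5681  0.1107 -0.074 ] nest [-91.9  51.6  -7. ] 83 [722]
('top', 'side') bar world [ 0.5678  0.1094 -0.0721] nest [-92.3  50.3  -6.9] 723 [350, 755]
tool in bar [16.3 -4.7 20.7] in nest [-76.6  43.7  13.8] z 0.0103 t 5.0333 F [ 0.6 -0.2  0.4]
```

Run:
```python
from h import *
a=imaging.capture("side")["frame"][130:260,200:440];b=imaging.capture("top")["frame"][130:270,200:440]
cv2.imwrite("pics/s2.png",cv2.resize(np.vstack([a,b]),None,fx=2.2,fy=2.2,interpolation=cv2.INTER_CUBIC))
```

```text
(no output)
```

View pics/s2.png

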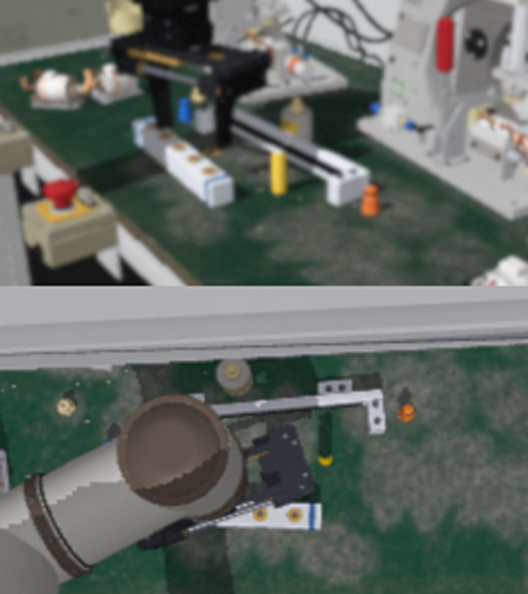

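Run:
```python
from h import *
s=r.sense();p=np.array(s["tcp_pos"]);R=np.array(s["ee_rot"]);print(p,s["joints"],s["gripper_width"])
ims=[]
for c,(y,x) in(("side",(150,240)),("top",(150,200))):
    P=imaging.capture(c);im=cv2.resize(P["frame"],None,fx=4,fy=4,interpolation=cv2.INTER_CUBIC)
    for k,z in((-.0435,0),(.0435,0),(-.0585,0),(.0585,0),(-.0435,-.07),(.0435,-.07),(0,-.07)):
        u=proj(P,p+R@[0,k,z])[0]*4;cv2.circle(im,tuple(u.astype(int)),4,(0,0,255) if z==0 else (0,255,0),-1)
    for Q in([.5681,.11,-.072],):
        cv2.polylines(im,[cv2.convexHull((proj(P,place(BAR[0],Q))*4).astype(np.int32))],True,(255,0,255),1)
    ims.append(im[y*4:(y+72)*4,x*4:(x+160)*4])
cv2.imwrite("pics/s3.png",np.vstack(ims))
P=imaging.capture("wrist");print(P["eye"],np.round(P["orientation"],2).tolist());cv2.imwrite("pics/w3.png",P["frame"])
```

```text
[0.58323055 0.10351462 0.00964577] [ 2.57149707e+01  2.95834771e+01 -1.66971977e+01 -5.84364997e-04
 -4.37223820e+01  8.08121436e+01] 0.997669202212214
[0.6537409  0.12435223 0.20057748] [[0.28, -0.92, -0.26], [-0.96, -0.27, -0.08], [-0.0, 0.27, -0.96]]
```

View pics/s3.png

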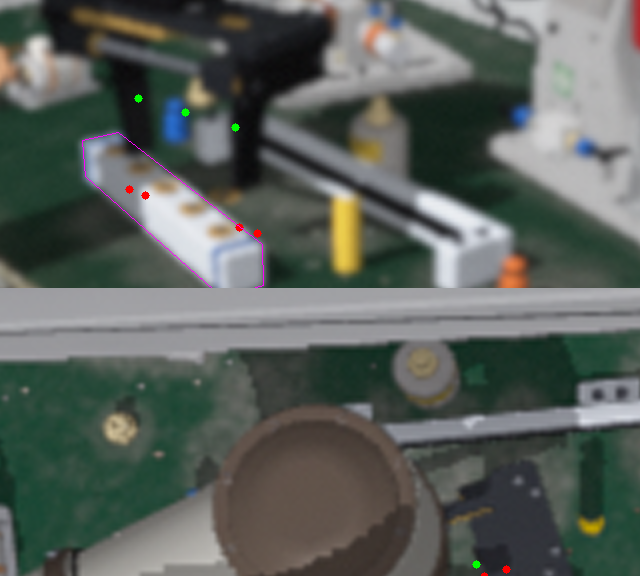

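View pics/w3.png

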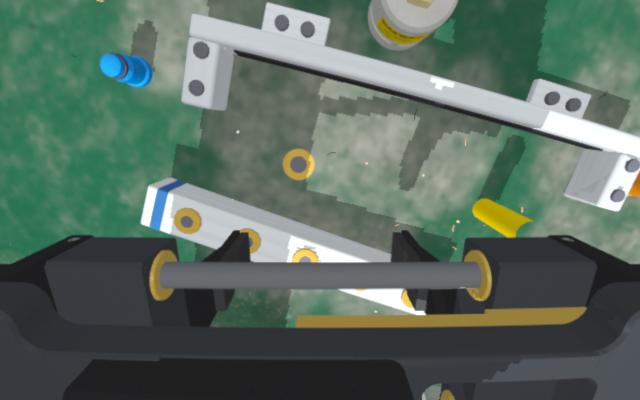

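Run:
```python
from h import *
N=np.load("N.npy");s=r.sense();p=np.array(s["tcp_pos"]);R=np.array(s["ee_rot"])
P=imaging.capture("wrist");K=np.array(P["intrinsics"])
for n,X in(("socket",[*w(N,(-34,70)),0]),("post foot",[*w(N,(-34,-70)),0]),("post top",[*w(N,(-34,-70)),.05]),("fence L back top",[*w(N,(38,143)),.03]),("cheek L front outer top",[*w(N,(-10,143)),.03])):print(n,proj(P,X))
print("tips",[proj(P,p+R@[0,k,0])[0].round() for k in(-.0435,.0435)])
S=imaging.capture("side")
# tip pixel in the side view: height for finger point at tool y=+.05
e=np.array(S["eye"]);v=ray(S,[[240+245/4,150+185/4]])[0]
for k in(.0435,.058):
    q=p+R@[0,k,0];d=v[:2];t=np.dot(q[:2]-e[:2],d)/d.dot(d);print(k,"z",e[2]+t*v[2],"miss",np.linalg.norm(e[:2]+t*d-q[:2]))
```

```text
socket [[298.11810981 157.86784219]]
post foot [[484.96364942 203.76837751]]
post top [[532.23169492 228.35212205]]
fence L back top [[188.35337251  -0.45103112]]
cheek L front outer top [[177.02628687  92.86342821]]
tips [array([259., 228.]), array([382., 228.])]
0.0435 z 0.03968948236103054 miss 0.004465857043124573
0.058 z 0.04396037466814634 miss 0.006144308960479298
```

The overlay shows the finger tips about 30 mm above where the reported TCP puts them: the right tip is at crop (245,185) and was expected at (240,228). So the fingers passed over the bar without touching it, and the bar has not moved. I'll back off and check the tool's true height.

Call:
apply_moves --moves '[[[0, 0, -0.02], 0], [[-0.015, 0.005, 0], 5], [[-0.015, 0.005, 0], 5], [[-0.015, 0, 0], 5], [[-0.015, 0, 0], 5.5]]'

```text
time_s: 6.2
tcp_pos: [0.5261, 0.0839, 0.0297]
ee_rot: [[0.997, -0.075, 0.0], [-0.075, -0.997, 0.0], [0.0, -0.0, -1.0]]
wrist_force: [-0.5, -0.0, -0.6]
gripper_width: 0.995
gripper_force: 0.0
```

Call:
apply_moves --moves '[[[-0.01, 0, 0.02], 0], [[0, 0, 0], 0], [[0, 0, 0], 0], [[0, 0, 0], 0]]' --hand 0

```text
time_s: 6.53
tcp_pos: [0.518, 0.0855, 0.0102]
ee_rot: [[0.998, -0.068, 0.001], [-0.068, -0.998, 0.0], [0.001, -0.0, -1.0]]
wrist_force: [0.9, 0.4, 0.0]
gripper_width: 0.784
gripper_force: 0.0
```

Call:
apply_moves --moves '[[[0, 0, 0], 0], [[0, 0, 0], 0], [[0, 0, 0], 0], [[0, 0, 0], 0], [[0, 0, 0], 0]]'

```text
time_s: 6.95
tcp_pos: [0.517, 0.0851, 0.0098]
ee_rot: [[0.998, -0.069, 0.0], [-0.069, -0.998, 0.0], [0.0, -0.0, -1.0]]
wrist_force: [0.7, -0.4, 0.9]
gripper_width: 0.401
gripper_force: 0.0
```

Run:
```python
from h import *
s=r.sense();p=np.array(s["tcp_pos"]);R=np.array(s["ee_rot"]);print(p,s["gripper_width"],s["time_s"])
ims=[]
for c,(y,x) in(("side",(130,220)),("wrist",None)):
    P=imaging.capture(c) if c=="side" else imaging.capture("wrist")
    f=4 if c=="side" else 1
    im=cv2.resize(P["frame"],None,fx=f,fy=f,interpolation=cv2.INTER_CUBIC)
    for k,z in((0,0),(0,-.03),(0,-.07)):
        u=proj(P,p+R@[0,k,z])[0]*f;cv2.circle(im,tuple(u.astype(int)),4,(0,0,255) if z==0 else (0,255,0),-1);print(c,u/f)
    ims.append(im[130*4:200*4,220*4:380*4] if c=="side" else im[0:310])
cv2.imwrite("pics/s4.png",np.vstack(ims))
```

```text
[0.5169844  0.08514322 0.00977652] 0.40106118804554947 6.95
side [268.59422419 211.61964277]
side [267.68576362 200.80468293]
side [266.43289198 185.93647325]Traceback (most recent call last):
  File "<stdin>", line 4, in <module>
TypeError: cannot unpack non-iterable NoneType object
```

Call:
apply_moves --moves '[[[0, 0, 0], 0], [[0, 0, 0], 0], [[0, 0, 0], 0], [[0, 0, 0], 0], [[0, 0, 0], 0]]'

```text
time_s: 7.42
tcp_pos: [0.5167, 0.0851, 0.0096]
ee_rot: [[0.998, -0.069, -0.0], [-0.069, -0.998, -0.0], [-0.0, 0.0, -1.0]]
wrist_force: [-0.8, 0.6, 1.2]
gripper_width: 0.025
gripper_force: 0.0
```

Run:
```python
from h import *
s=r.sense();p=np.array(s["tcp_pos"]);R=np.array(s["ee_rot"]);print(p,s["gripper_width"],s["time_s"])
ims=[]
for c in("side","wrist"):
    P=imaging.capture(c);f=4 if c=="side" else 1
    im=cv2.resize(P["frame"],None,fx=f,fy=f,interpolation=cv2.INTER_CUBIC)
    for k,z in((0,0),(0,-.03),(0,-.07)):
        u=proj(P,p+R@[0,k,z])[0]*f;cv2.circle(im,tuple(u.astype(int)),4,(0,0,255) if z==0 else (0,255,0),-1);print(c,u/f)
    ims.append(im[150*4:222*4,190*4:350*4] if c=="side" else im[0:310])
cv2.imwrite("pics/s4.png",np.vstack(ims))
```

```text
[0.51671275 0.0851305  0.00962489] 0.025048879748456796 7.4167
side [268.50450034 211.70322231]
side [267.59789159 200.88664245]
side [266.3475849  186.01652466]
wrist [319.75718753 228.09800014]
wrist [319.67617693 245.9478574 ]
wrist [319.5157178  281.35844261]
```

View pics/s4.png

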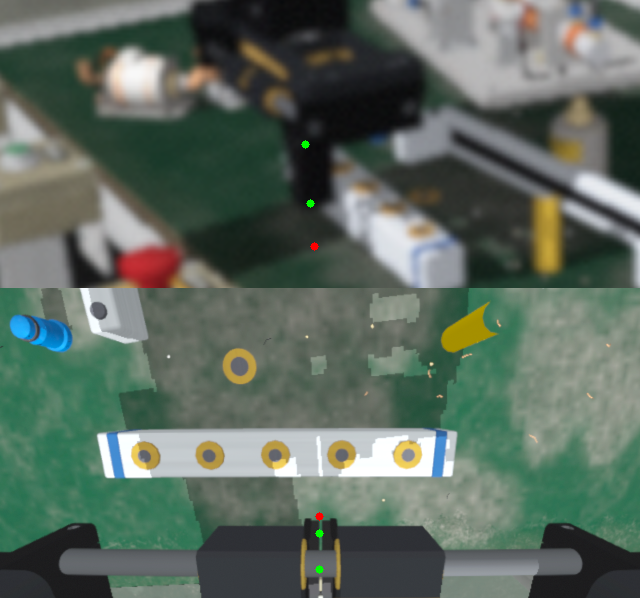

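Run:
```python
from h import *
P=imaging.capture("wrist");m=mask(P,"bar");B=[.5683,.1099,-.0707];np.save("B.npy",B)
e0=np.array(P["eye"])
def f(d):
    P["eye"]=e0+d[:3];return np.abs(sil(P,BAR,B,2)-m).sum()
print("0",f(np.zeros(3)),m.sum())
x=np.zeros(3)
for k in range(2):
    o=minimize(f,x,method="Nelder-Mead",options=dict(initial_simplex=np.vstack([x,x+[.015,0,0],x+[0,.015,0],x+[0,0,.03]])));x=o.x
print(np.round(x,4),o.fun)
P["eye"]=e0+x;print("socket",proj(P,[*w(np.load("N.npy"),(-34,70)),0]),"seen 240,78")
```

```text
0 3178.75 16832.0
[0.0034 0.001  0.0035] 413.0
socket [[239.38056646  76.7109314 ]] seen 240,78
```

The finger tips end about 30 mm above the reported TCP. The wrist camera's reported pose is correct to within 4 mm, so the arm pose itself is right. I'll command z about 25 mm lower and watch the force.

Call:
apply_moves --moves '[[[-0.005, -0.01, 0.006], 0], [[0, -0.01, 0.006], 0], [[0, 0, 0.005], 0], [[0, 0, 0.004], 0], [[0, 0, 0], 0]]' --hand 0.087

```text
time_s: 8.03
tcp_pos: [0.5122, 0.1053, -0.0126]
ee_rot: [[0.998, -0.069, -0.002], [-0.069, -0.998, -0.001], [-0.002, 0.001, -1.0]]
wrist_force: [-1.3, -0.6, 0.4]
gripper_width: 0.3
gripper_force: 0.0
```

Call:
apply_moves --moves '[[[0, 0, 0.002], 0], [[0, 0, 0.002], 0], [[0, 0, 0], 0], [[0, 0, 0], 0], [[0, 0, 0], 0]]'

```text
time_s: 8.45
tcp_pos: [0.5133, 0.1053, -0.0152]
ee_rot: [[0.998, -0.07, 0.0], [-0.07, -0.998, 0.0], [0.0, -0.0, -1.0]]
wrist_force: [0.8, -0.8, -0.6]
gripper_width: 0.677
gripper_force: 0.0
```

Call:
apply_moves --moves '[[[0, 0, 0], 0], [[0, 0, 0], 0], [[0, 0, 0], 0]]'

```text
time_s: 8.7
tcp_pos: [0.5133, 0.1054, -0.0152]
ee_rot: [[0.998, -0.069, 0.0], [-0.069, -0.998, 0.0], [0.0, -0.0, -1.0]]
wrist_force: [0.5, 0.2, 0.1]
gripper_width: 0.909
gripper_force: 0.0
```

Run:
```python
from h import *
s=r.sense();p=np.array(s["tcp_pos"]);R=np.array(s["ee_rot"]);print(p,s["gripper_width"],s["time_s"],s["wrist_force"],"in bar",tonest(np.load("B.npy"),[*p[:2],np.arctan2(R[1,0],R[0,0])]))
P=imaging.capture("side");im=cv2.resize(P["frame"],None,fx=4,fy=4,interpolation=cv2.INTER_CUBIC)
for k,x,z in((.0435,.0095,-.03),(.0435,-.0095,-.03),(.0585,-.0095,-.03),(-.0435,-.0095,-.03),(0,-.0375,-.07),(0,.0375,-.07),(-.0435,-.0095,-.07),(.0435,-.0095,-.07)):
    u=proj(P,p+R@[x,k,z])[0]*4;cv2.circle(im,tuple(u.astype(int)),2,(0,0,255) if z==-.03 else (0,255,0),-1)
cv2.imwrite("pics/s5.png",im[140*4:240*4,170*4:340*4])
```

```text
[ 0.51327426  0.10543953 -0.01520423] 0.9089573133392876 8.7 [0.47957751 0.17714117 0.1315397 ] in bar [-54.6  -8.3   0.1]
```

View pics/s5.png

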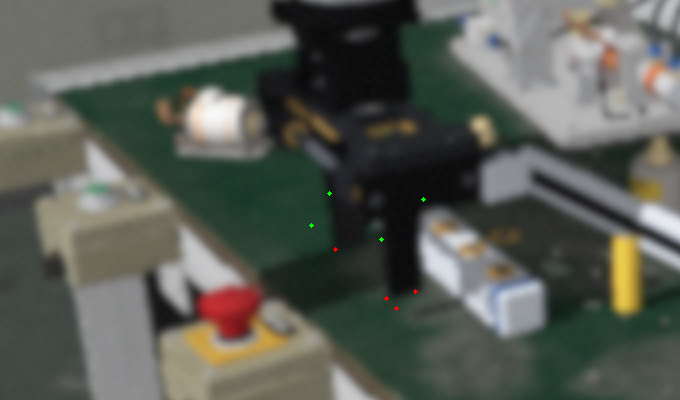

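The finger tips are now about 17 mm above the worktop at crop (402,294), in front of the bar, and the dots predicted with the 30 mm offset match. Now I'll push.

Call:
apply_moves --moves '[[[0.01, 0, 0.004], 0], [[0.01, 0, 0], 0], [[0.008, 0, 0], 0], [[0.002, 0, 0], 0], [[0, 0, 0], 0]]'

```text
time_s: 9.17
tcp_pos: [0.5438, 0.1032, -0.0197]
ee_rot: [[0.998, -0.07, 0.0], [-0.07, -0.998, 0.0], [0.0, -0.0, -1.0]]
wrist_force: [1.4, -0.1, 0.1]
gripper_width: 0.998
gripper_force: 0.0
```

Call:
apply_moves --moves '[[[0.003, 0, 0], -1.5], [[0.003, 0, 0], -1.5], [[0.003, 0, 0], -1.5], [[0.003, 0, 0], -1.5], [[0.003, 0, 0], -1.5]]'

```text
time_s: 9.58
tcp_pos: [0.5561, 0.102, -0.0197]
ee_rot: [[0.998, 0.061, -0.004], [0.061, -0.998, -0.002], [-0.004, 0.001, -1.0]]
wrist_force: [-4.2, -1.5, 2.5]
gripper_width: 1.001
gripper_force: 1.8
```

Run:
```python
from h import *
look(None,("side",))
```

```text
('side',) bar world [ 0.588   0.1063 -0.0459] nest [-72.3  46.2  -5.4] 398 [492]
tool in bar [-31.6  -5.8   6.1] in nest [-104.3   43.4    0.7] z -0.0197 t 9.5833 F [-4.2 -1.5  2.5]
```

Call:
apply_moves --moves '[[[0.003, 0.0005, 0], -1.5], [[0.003, 0.0005, 0], -1.5], [[0.0025, 0.0005, 0], -1.5], [[0.0025, 0.0005, 0], -1.5], [[0.0025, 0.0005, 0], -1.5]]'

```text
time_s: 10.1
tcp_pos: [0.5706, 0.1016, -0.0197]
ee_rot: [[0.982, 0.191, -0.002], [0.191, -0.982, -0.001], [-0.002, 0.0, -1.0]]
wrist_force: [-1.8, -1.2, 1.2]
gripper_width: 1.002
gripper_force: 1.4
```

Call:
apply_moves --moves '[[[0.0025, 0.001, 0], -1.5], [[0.0025, 0.001, 0], -1.5], [[0.0025, 0.001, 0], -1.5], [[0.002, 0.001, 0], -1.5], [[0, 0, 0], 0]]'

```text
time_s: 10.52
tcp_pos: [0.5816, 0.1001, -0.0197]
ee_rot: [[0.956, 0.293, -0.001], [0.293, -0.956, -0.0], [-0.001, 0.0, -1.0]]
wrist_force: [-1.8, -0.5, 0.1]
gripper_width: 1.001
gripper_force: 0.9
```

Call:
apply_moves --moves '[[[-0.015, 0, 0], 0], [[-0.015, 0, 0], 0], [[-0.03, 0, -0.02], 0], [[-0.03, 0, -0.03], 0], [[-0.03, 0, -0.03], 0]]'

```text
time_s: 10.93
tcp_pos: [0.4672, 0.0652, 0.0595]
ee_rot: [[0.956, 0.292, -0.001], [0.292, -0.956, -0.001], [-0.001, 0.001, -1.0]]
wrist_force: [1.1, -0.2, 1.6]
gripper_width: 1.004
gripper_force: 0.0
```

Run:
```python
from h import *
look([.60,.107,.3])
```

```text
('top',) bar world [0.605  0.115  0.3054] nest [-54.9  54.1  14.7] 157 [907]
('side',) bar world [0.6053 0.1177 0.2741] nest [-54.4  56.8  12.9] 193 [786]
('top', 'side') bar world [0.6059 0.1149 0.2953] nest [-54.   54.   14.1] 302 [1081, 758]
tool in bar [-1.472e+02 -7.200e+00  1.000e-01] in nest [-194.9   11.    14.2] z 0.0595 t 10.9333 F [ 1.1 -0.2  1.6]
```

Call:
apply_moves --moves '[[[0.03, 0, 0.03], 0], [[0.03, 0, 0.03], 0], [[0.03, 0, 0.02], 0], [[0.015, 0, 0], 0], [[0.012, 0, 0], 0]]'

```text
time_s: 11.75
tcp_pos: [0.5797, 0.0994, -0.0235]
ee_rot: [[0.956, 0.292, -0.005], [0.292, -0.956, -0.003], [-0.006, 0.001, -1.0]]
wrist_force: [-0.4, -0.6, 0.4]
gripper_width: 1.0
gripper_force: 0.0
```

Call:
apply_moves --moves '[[[0.005, 0, 0], 0], [[0.004, 0, 0], 0], [[0.004, 0, 0], 0], [[0.004, 0, 0], 0], [[0.004, 0, 0], 0]]'

```text
time_s: 12.17
tcp_pos: [0.5984, 0.1054, -0.0195]
ee_rot: [[0.956, 0.293, -0.001], [0.293, -0.956, -0.0], [-0.001, 0.0, -1.0]]
wrist_force: [-1.5, -1.4, -1.4]
gripper_width: 1.002
gripper_force: 1.0
```

Call:
apply_moves --moves '[[[0.0035, 0, 0], 0], [[0, 0, 0], 0], [[-0.015, 0, 0], 0], [[-0.03, 0, -0.02], 0], [[-0.03, 0, -0.04], 0]]'

```text
time_s: 12.58
tcp_pos: [0.5331, 0.0853, 0.0317]
ee_rot: [[0.956, 0.292, -0.005], [0.292, -0.956, -0.002], [-0.005, 0.0, -1.0]]
wrist_force: [0.2, 0.4, 0.8]
gripper_width: 1.003
gripper_force: 0.0
```

Call:
apply_moves --moves '[[[-0.03, 0, -0.028], 0], [[-0.02, 0, -0.025], 0], [[0, 0, 0], 0]]' --hand 0

```text
time_s: 12.83
tcp_pos: [0.4887, 0.072, 0.0931]
ee_rot: [[0.956, 0.294, 0.011], [0.294, -0.956, 0.005], [0.012, -0.001, -1.0]]
wrist_force: [0.1, 0.5, 0.3]
gripper_width: 0.854
gripper_force: 0.0
```

Run:
```python
from h import *
q,_=look([.624,.12,.3]);a=np.degrees(q[2])
# closed fingers against the +y end: tool x along -y axis of bar
print("end-push standoff");p=w(q,(0,145));plan([(p,.06,a-90,None),(p,-.0195,a-90,None)])
```

```text
('top',) bar world [0.6277 0.1222 0.2951] nest [-31.8  60.1  14.1] 76 [1135]
('side',) bar world [0.6198 0.1456 0.224 ] nest [-38.6  83.9  10.1] 210 [717]
('top', 'side') bar world [0.6275 0.1223 0.2941] nest [-32.   60.2  14.1] 280 [956, 815]
tool in bar [-147.4   -7.8    0.2] in nest [-173.1   16.8   14.3] z 0.0931 t 12.8333 F [0.1 0.5 0.3]
end-push standoff
13 [0.5855 0.261  0.06  ] -73.1
   [[0.0114, -0.0117, 0.002], np.float64(6.94)]
   [[0.0099, -0.013, 0.002], np.float64(6.94)]
   [[0.0083, -0.0142, 0.002], np.float64(6.94)]
   [[0.0065, -0.015, 0.002], np.float64(6.93)]
   [[0.0047, -0.0157, 0.002], np.float64(6.94)]
   [[0.0027, -0.0162, 0.002], np.float64(6.93)]
   [[0.0008, -0.0164, 0.002], np.float64(6.94)]
   [[-0.0012, -0.0164, 0.002], np.float64(6.93)]
   [[-0.0032, -0.0161, 0.002], np.float64(6.94)]
   [[-0.0051, -0.0156, 0.002], np.float64(6.93)]
   [[-0.007, -0.0148, 0.002], np.float64(6.94)]
   [[-0.0087, -0.0139, 0.0019], np.float64(6.93)]
   [[-0.0103, -0.0128, 0.002], np.float64(6.94)]
2 [ 0.5855  0.261  -0.0195] -73.1
   [[0.0, 0.0, 0.0397], np.float64(-0.0)]
   [[0.0, 0.0, 0.0398], np.float64(-0.0)]
t 13.2333 F [-0.3  0.4 -0.4]
```

Call:
apply_moves --moves '[[[0.0115, -0.0115, 0.002], 7], [[0.01, -0.013, 0.002], 7], [[0.0085, -0.014, 0.002], 7], [[0.0065, -0.015, 0.002], 7], [[0.0045, -0.0155, 0.002], 7]]'

```text
time_s: 13.65
tcp_pos: [0.526, 0.1444, 0.0758]
ee_rot: [[0.949, -0.314, -0.001], [-0.314, -0.949, -0.001], [-0.001, 0.001, -1.0]]
wrist_force: [1.1, -0.3, 0.2]
gripper_width: 0.11
gripper_force: 0.0
```

Call:
apply_moves --moves '[[[0.0025, -0.016, 0.002], 7], [[0.001, -0.0165, 0.002], 7], [[-0.001, -0.0165, 0.002], 7], [[-0.003, -0.016, 0.002], 7], [[-0.005, -0.0155, 0.002], 7]]'

```text
time_s: 14.07
tcp_pos: [0.5644, 0.2166, 0.0655]
ee_rot: [[0.597, -0.802, -0.002], [-0.802, -0.597, -0.001], [0.0, 0.002, -1.0]]
wrist_force: [-0.1, 0.3, 0.5]
gripper_width: 0.007
gripper_force: 0.0
```

Call:
apply_moves --moves '[[[-0.007, -0.015, 0.002], 7], [[-0.0085, -0.014, 0.002], 7], [[-0.01, -0.013, 0.002], 6.2], [[0, 0, 0], 0], [[0, 0, 0], 0]]'

```text
time_s: 14.48
tcp_pos: [0.5876, 0.2594, 0.0592]
ee_rot: [[0.292, -0.957, -0.002], [-0.957, -0.292, -0.002], [0.001, 0.002, -1.0]]
wrist_force: [-0.5, -0.4, 0.1]
gripper_width: 0.004
gripper_force: 0.0
```

Run:
```python
from h import *
q=np.load("B.npy");a=np.degrees(q[2])
p=w(q,(0,140));plan([(p,-.0195,a-90,None)])
q2,_=look(None,("top",))
```

```text
2 [ 0.5869  0.2563 -0.0195] -73.1
   [[0.0014, 0.0008, 0.0394], np.float64(0.05)]
   [[0.0015, 0.0007, 0.0393], np.float64(0.05)]
t 14.4833 F [-0.5 -0.4  0.1]
('top',) bar world [0.6277 0.1205 0.3031] nest [-31.9  58.5  14.6] 65 [1115]
tool in bar [  3.1 144.6 -90.4] in nest [-65.3 199.2 -75.8] z 0.0592 t 14.4833 F [-0.5 -0.4  0.1]
```

Call:
apply_moves --moves '[[[0, 0.001, 0.035], 0], [[0, 0.001, 0.035], 0], [[0.004, 0.001, 0.009], 0], [[0.008, 0, 0], 0], [[0.006, 0, 0], 0]]'

```text
time_s: 15.0
tcp_pos: [0.5907, 0.24, -0.0174]
ee_rot: [[0.29, -0.957, 0.0], [-0.957, -0.29, -0.001], [0.001, -0.0, -1.0]]
wrist_force: [0.1, -0.3, 0.7]
gripper_width: -0.001
gripper_force: 0.0
```

Call:
apply_moves --moves '[[[0.005, 0, 0], 0], [[0.005, 0, 0], 0], [[0.005, 0, 0], 0], [[0.005, 0, 0], 0], [[0.005, 0, 0], 0]]'

```text
time_s: 15.42
tcp_pos: [0.5991, 0.2186, -0.0159]
ee_rot: [[0.29, -0.957, 0.004], [-0.957, -0.29, 0.003], [-0.002, -0.005, -1.0]]
wrist_force: [-2.3, 6.0, 4.9]
gripper_width: 0.004
gripper_force: 2.8
```

Run:
```python
from h import *
look()
```

```text
('top',) bar world [0.6353 0.0965 0.2928] nest [-25.5  34.1  14. ] 122 [999]
('side',) bar world [0.6335 0.1018 0.2739] nest [-27.   39.5  12.9] 134 [891]
('top', 'side') bar world [0.6338 0.099  0.2876] nest [-26.8  36.7  13.7] 280 [1046, 856]
tool in bar [  0.6 124.5 -89.6] in nest [-55.7 157.8 -75.9] z -0.0159 t 15.4167 F [-2.3  6.   4.9]
```

Call:
apply_moves --moves '[[[0.005, 0, -0.001], 0], [[0.005, 0, -0.001], 0], [[0.005, 0, 0], 0], [[0.005, 0, 0], 0], [[0.004, 0, 0], 0]]'

```text
time_s: 16.23
tcp_pos: [0.6041, 0.1933, -0.0164]
ee_rot: [[0.289, -0.957, -0.001], [-0.957, -0.289, -0.0], [0.0, 0.001, -1.0]]
wrist_force: [-1.0, 2.6, -1.5]
gripper_width: 0.007
gripper_force: 1.0
```

Run:
```python
from h import *
look()
```

```text
('top',) bar world [0.6432 0.0711 0.2903] nest [-18.8   8.4  13.9] 146 [994]
('side',) bar world [0.6408 0.0787 0.2791] nest [-20.9  16.1  13.2] 119 [924]
('top', 'side') bar world [0.6407 0.077  0.2926] nest [-21.   14.4  14. ] 295 [1011, 884]
tool in bar [ -1.6 121.9 -90. ] in nest [-52.  132.3 -76. ] z -0.0164 t 16.2333 F [-1.   2.6 -1.5]
```

Call:
apply_moves --moves '[[[0.004, 0, 0], 0], [[0.004, 0, 0], 0], [[0.001, 0, 0], 0], [[0, 0, 0], 0], [[-0.012, 0, 0], 0]]'

```text
time_s: 17.05
tcp_pos: [0.6035, 0.1955, -0.016]
ee_rot: [[0.287, -0.958, -0.001], [-0.958, -0.287, -0.001], [0.001, 0.001, -1.0]]
wrist_force: [-0.1, -0.3, -0.5]
gripper_width: 0.004
gripper_force: 0.0
```

Call:
apply_moves --moves '[[[-0.02, 0, 0], 0], [[-0.02, 0, -0.035], 0], [[-0.02, 0, -0.035], 0], [[0, 0.035, -0.02], 0], [[0, 0.035, 0], 0]]'

```text
time_s: 17.47
tcp_pos: [0.522, 0.2379, 0.0788]
ee_rot: [[0.292, -0.956, 0.009], [-0.956, -0.292, 0.005], [-0.002, -0.01, -1.0]]
wrist_force: [0.0, -0.4, -0.4]
gripper_width: 0.004
gripper_force: 0.0
```

Call:
apply_moves --moves '[[[0, 0.035, 0], -7], [[0, 0.02, 0], -7], [[0, 0, 0], -7], [[0, 0, 0], -7], [[0, 0, 0], -7]]' --hand 0.087

```text
time_s: 17.88
tcp_pos: [0.4666, 0.2161, 0.0744]
ee_rot: [[0.79, -0.612, 0.0], [-0.612, -0.79, -0.0], [0.001, 0.0, -1.0]]
wrist_force: [-0.5, 0.5, -0.9]
gripper_width: 0.3
gripper_force: 0.0
```

Run:
```python
from h import *
q,_=look();a=np.degrees(q[2])
p=w(q,(-50,50));plan([(p,.06,a,None),(p,-.0195,a,None)])
```

```text
('top',) bar world [0.6438 0.0712 0.2872] nest [-18.2   8.4  13.7] 76 [1061]
('side',) bar world [0.6431 0.0699 0.2889] nest [-18.9   7.2  13.8] 138 [925]
('top', 'side') bar world [0.6434 0.0706 0.2953] nest [-18.7   7.9  14.1] 218 [1047, 941]
tool in bar [-126.8  190.7  -54.7] in nest [-188.2  161.8  -40.5] z 0.0744 t 17.8833 F [-0.5  0.5 -0.9]
8 [0.581  0.1039 0.06  ] 16.9
   [[0.0198, 0.0022, 0.0017], np.float64(-6.9)]
   [[0.0194, 0.0046, 0.0017], np.float64(-6.9)]
   [[0.0188, 0.0069, 0.0017], np.float64(-6.89)]
   [[0.0178, 0.0091, 0.0018], np.float64(-6.9)]
   [[0.0166, 0.0111, 0.0017], np.float64(-6.89)]
   [[0.0151, 0.013, 0.0018], np.float64(-6.9)]
   [[0.0134, 0.0148, 0.0017], np.float64(-6.89)]
   [[0.0116, 0.0163, 0.0018], np.float64(-6.9)]
2 [ 0.581   0.1039 -0.0195] 16.9
   [[-0.0, -0.0, 0.0397], np.float64(0.0)]
   [[-0.0, -0.0, 0.0398], np.float64(0.0)]
t 18.2833 F [ 0.3 -0.1  1.3]
```

Call:
apply_moves --moves '[[[0.02, 0.002, 0.002], -7], [[0.0195, 0.0045, 0.002], -7], [[0.019, 0.007, 0.002], -7], [[0.018, 0.009, 0.002], -7], [[0.0165, 0.011, 0.002], -7]]'

```text
time_s: 18.7
tcp_pos: [0.54, 0.1456, 0.0638]
ee_rot: [[0.999, -0.05, -0.0], [-0.05, -0.999, -0.0], [-0.0, 0.0, -1.0]]
wrist_force: [-0.4, 0.5, -0.7]
gripper_width: 0.986
gripper_force: 0.0
```

Call:
apply_moves --moves '[[[0.015, 0.013, 0.002], -7], [[0.0135, 0.015, 0.002], -7], [[0.0115, 0.0165, 0.002], -6.2], [[0, 0, 0], 0], [[0, 0, 0], 0]]'

```text
time_s: 19.12
tcp_pos: [0.5826, 0.1036, 0.0573]
ee_rot: [[0.957, 0.289, -0.001], [0.289, -0.957, -0.0], [-0.001, 0.0, -1.0]]
wrist_force: [-0.3, -0.1, -0.7]
gripper_width: 0.999
gripper_force: 0.0
```

Run:
```python
from h import *
N=np.load("N.npy");q=np.load("B.npy");a=np.degrees(q[2])
def bw(x,y,f): return [*w(N,(x,y)),N[2]+np.radians(f)]
A=bw(7,3,1);o=(-28,45)
plan([(w(q,(-46,45)),-.0195,a,3),(w(q,(-30,45)),-.0195,a,2),(w(A,o),-.0195,np.degrees(A[2]),15)])
```

```text
3 [ 0.5862  0.1003 -0.0195] 16.9
   [[0.0008, 0.0014, 0.0256], np.float64(-0.04)]
   [[0.0009, 0.0014, 0.0256], np.float64(-0.04)]
   [[0.0008, 0.0014, 0.0256], np.float64(-0.05)]
2 [ 0.6016  0.1049 -0.0195] 16.9
   [[0.008, 0.0, 0.0], np.float64(0.0)]
   [[0.008, 0.0, 0.0], np.float64(0.0)]
15 [ 0.6383  0.11   -0.0195] 3.8
   [[0.0024, 0.0004, 0.0], np.float64(0.88)]
   [[0.0025, 0.0004, 0.0], np.float64(0.88)]
   [[0.0025, 0.0003, 0.0], np.float64(0.88)]
   [[0.0025, 0.0003, 0.0], np.float64(0.88)]
   [[0.0025, 0.0002, 0.0], np.float64(0.88)]
   [[0.0025, 0.0002, 0.0], np.float64(0.87)]
   [[0.0025, 0.0002, 0.0], np.float64(0.88)]
   [[0.0025, 0.0001, 0.0], np.float64(0.87)]
   [[0.0024, 0.0001, 0.0], np.float64(0.88)]
   [[0.0025, 0.0, 0.0], np.float64(0.87)]
   [[0.0024, 0.0, 0.0], np.float64(0.88)]
   [[0.0025, -0.0, 0.0], np.float64(0.87)]
   [[0.0024, -0.0001, 0.0], np.float64(0.88)]
   [[0.0025, -0.0001, 0.0], np.float64(0.87)]
   [[0.0024, -0.0001, 0.0], np.float64(0.88)]
t 19.1167 F [-0.3 -0.1 -0.7]
```

Call:
apply_moves --moves '[[[0.001, 0.0015, 0.026], 0], [[0.001, 0.0015, 0.025], 0], [[0.001, 0.0015, 0.025], 0], [[0.008, 0, 0], 0], [[0.007, 0, 0], 0]]'

```text
time_s: 19.53
tcp_pos: [0.6005, 0.1057, -0.0186]
ee_rot: [[0.956, 0.293, -0.002], [0.293, -0.956, -0.001], [-0.003, 0.001, -1.0]]
wrist_force: [1.6, 0.3, 0.7]
gripper_width: 0.998
gripper_force: 0.0
```

Call:
apply_moves --moves '[[[0.0025, 0.0006, 0], 0.9], [[0.0025, 0.0006, 0], 0.9], [[0.0025, 0.0006, 0], 0.9], [[0.0025, 0.0006, 0], 0.9], [[0.0025, 0.0006, 0], 0.9]]'

```text
time_s: 19.95
tcp_pos: [0.6138, 0.106, -0.0171]
ee_rot: [[0.977, 0.215, -0.0], [0.215, -0.977, 0.0], [0.0, -0.0, -1.0]]
wrist_force: [-2.4, 1.1, 1.6]
gripper_width: 1.0
gripper_force: 1.4
```

Call:
apply_moves --moves '[[[0.0025, 0.0005, 0], 0.9], [[0.0025, 0.0005, 0], 0.9], [[0.0025, 0.0005, 0], 0.9], [[0.0025, 0.0005, 0], 0.9], [[0, 0, 0], 0]]'

```text
time_s: 20.37
tcp_pos: [0.6246, 0.1057, -0.018]
ee_rot: [[0.988, 0.154, 0.0], [0.154, -0.988, -0.0], [0.0, 0.0, -1.0]]
wrist_force: [-1.7, -0.0, 1.3]
gripper_width: 1.0
gripper_force: 1.2
```

Run:
```python
from h import *
N=np.load("N.npy");look([*w(N,(-3,8)),N[2]+.1])
P=imaging.capture("wrist");m=mask(P,"bar")
if m is not None:
    q,f=fit([(P,m)],BAR,[*w(N,(-3,8)),N[2]+.1]);print("wrist",tonest(N,q),f,m.sum())
```

```text
('top',) bar world [0.659  0.0715 0.1485] nest [-3.   8.   5.7] 0 []
('side',) bar world [0.6584 0.0693 0.1265] nest [-3.8  5.8  4.5] 348 [611]
('top', 'side') bar world [0.66   0.0663 0.1351] nest [-2.3  2.8  5. ] 1111 [322, 612]
tool in bar [-29.7  43.8   1.1] in nest [-35.7  43.8   6.1] z -0.018 t 20.3667 F [-1.7 -0.   1.3]
wrist [-6.6  2.1  5.9] 1258.5 22734.0
```

Call:
apply_moves --moves '[[[0.0025, 0.0004, 0], 0.9], [[0.0025, 0.0003, 0], 0.9], [[0.0025, 0.0003, 0], 0.9], [[0.0025, 0.0002, 0], 0.9], [[0.0025, 0.0002, 0], 0.9]]'

```text
time_s: 21.28
tcp_pos: [0.6365, 0.106, -0.0181]
ee_rot: [[0.997, 0.076, -0.001], [0.076, -0.997, -0.0], [-0.001, 0.0, -1.0]]
wrist_force: [-2.7, 1.1, 2.3]
gripper_width: 1.002
gripper_force: 1.7
```

Call:
apply_moves --moves '[[[0.0025, 0, 0], 0.9], [[0.002, 0, 0], 0.7], [[0, 0, 0], 0]]'

```text
time_s: 21.53
tcp_pos: [0.6416, 0.1062, -0.0181]
ee_rot: [[0.999, 0.048, 0.0], [0.048, -0.999, -0.0], [0.0, 0.0, -1.0]]
wrist_force: [-2.1, 1.1, 1.2]
gripper_width: 1.0
gripper_force: 1.2
```

Run:
```python
from h import *
N=np.load("N.npy");look([*w(N,(8,8)),N[2]],("side",))
```

```text
('side',) bar world [0.6716 0.0703 0.0504] nest [9.5 6.2 0.1] 289 [647]
tool in bar [-28.2  37.4  -0.1] in nest [-18.7  43.5  -0. ] z -0.0181 t 21.5333 F [-2.1  1.1  1.2]
```

Nearly home. I'll push gently until the force rises.

Call:
apply_moves --moves '[[[0.001, 0, 0], 0], [[0.001, 0, 0], 0], [[0.001, 0, 0], 0]]'

```text
time_s: 21.88
tcp_pos: [0.6435, 0.1061, -0.0181]
ee_rot: [[0.999, 0.049, -0.001], [0.049, -0.999, -0.001], [-0.001, 0.0, -1.0]]
wrist_force: [-3.5, 0.4, 1.8]
gripper_width: 1.003
gripper_force: 2.1
```

Call:
apply_moves --moves '[[[0.001, 0, 0], 0], [[0.0005, 0, 0], 0], [[0.0005, 0, 0], 0]]'

```text
time_s: 22.13
tcp_pos: [0.6437, 0.106, -0.0181]
ee_rot: [[0.999, 0.049, -0.005], [0.049, -0.999, -0.001], [-0.005, 0.001, -1.0]]
wrist_force: [-8.8, 0.6, 5.2]
gripper_width: 0.997
gripper_force: 4.5
```

Call:
apply_moves --moves '[[[0.001, 0, 0], 0], [[0.001, 0, 0], 0], [[0, 0, 0], 0]]'

```text
time_s: 22.38
tcp_pos: [0.6438, 0.1058, -0.0181]
ee_rot: [[0.999, 0.051, -0.009], [0.051, -0.999, -0.002], [-0.009, 0.002, -1.0]]
wrist_force: [-11.8, 0.9, 8.3]
gripper_width: 1.001
gripper_force: 6.4
```

Call:
apply_moves --moves '[[[-0.005, 0, 0], 0], [[-0.02, 0, 0], 0], [[-0.03, 0, -0.01], 0], [[-0.04, 0, -0.01], 0], [[-0.035, 0, -0.02], 0]]'

```text
time_s: 22.8
tcp_pos: [0.517, 0.0998, 0.0206]
ee_rot: [[0.999, 0.049, -0.001], [0.049, -0.999, -0.001], [-0.001, 0.001, -1.0]]
wrist_force: [-0.1, 0.4, 1.0]
gripper_width: 0.997
gripper_force: 0.0
```

Call:
apply_moves --moves '[[[-0.03, 0, -0.025], 0], [[-0.03, 0, -0.025], 0], [[0, 0, 0], 0]]'

```text
time_s: 23.05
tcp_pos: [0.458, 0.098, 0.0768]
ee_rot: [[0.999, 0.052, 0.009], [0.052, -0.999, 0.005], [0.009, -0.004, -1.0]]
wrist_force: [-0.4, 0.7, 0.9]
gripper_width: 0.998
gripper_force: 0.0
```

Run:
```python
from h import *
N=np.load("N.npy");q,_=look([*w(N,(12,6)),N[2]])
ims=[]
for c,(y,x) in(("top",(165,245)),("side",(170,250))):
    P=imaging.capture(c);ims.append(cv2.resize(P["frame"][y:y+72,x:x+165],None,fx=4,fy=4,interpolation=cv2.INTER_CUBIC))
cv2.imwrite("pics/s6.png",np.vstack(ims))
```

```text
('top',) bar world [0.6738 0.065  0.0531] nest [11.4  0.8  0.3] 64 [1030]
('side',) bar world [0.6743 0.0696 0.0193] nest [12.2  5.4 -1.7] 191 [704]
('top', 'side') bar world [0.6738 0.0665 0.0474] nest [11.5  2.3 -0.1] 313 [1204, 732]
tool in bar [-214.1   41.6    0.3] in nest [-2.025e+02  4.420e+01  2.000e-01] z 0.0768 t 23.05 F [-0.4  0.7  0.9]
```

View pics/s6.png

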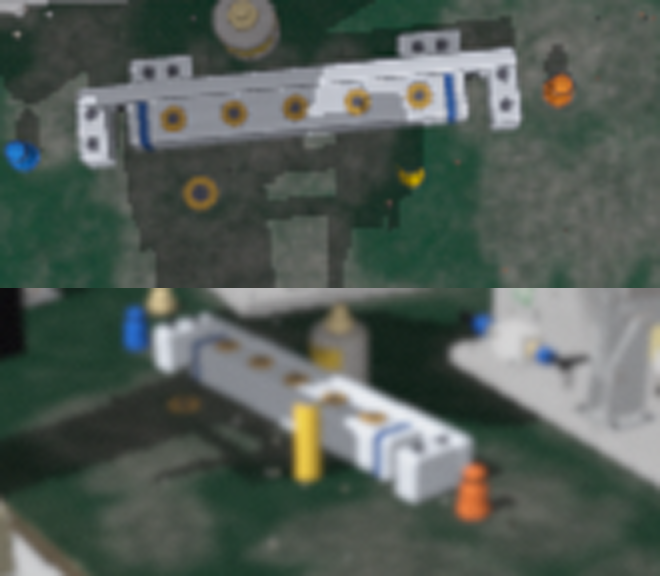

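The bar lies in the bay against the fence between the cheeks: top crop (140–465, 75–150), end gaps at both sides, and the bystanders are in place. The right end may still have a gap of 1–2 mm, so I'll give one more gentle push right of centre. I'll keep the tool a little higher so its body clears the post.

Call:
apply_moves --moves '[[[0, 0.035, 0.01], 0], [[0, 0.037, 0.01], 0], [[0, 0, 0.02], 0], [[0.03, 0, 0.02], 0], [[0.03, 0, 0.01], 0]]' --hand 0

```text
time_s: 23.97
tcp_pos: [0.5202, 0.0266, -0.0005]
ee_rot: [[0.999, 0.048, -0.005], [0.048, -0.999, -0.001], [-0.005, 0.001, -1.0]]
wrist_force: [0.1, 1.0, 0.9]
gripper_width: 0.707
gripper_force: 0.0
```

Call:
apply_moves --moves '[[[0.02, 0, 0.01], 0], [[0.01, 0, 0.005], 0], [[0, 0, 0], 0], [[0, 0, 0], 0], [[0, 0, 0], 0]]'

```text
time_s: 24.38
tcp_pos: [0.5506, 0.0296, -0.0129]
ee_rot: [[0.999, 0.049, -0.001], [0.049, -0.999, -0.0], [-0.001, 0.0, -1.0]]
wrist_force: [0.6, 0.7, -0.7]
gripper_width: 0.324
gripper_force: 0.0
```

Call:
apply_moves --moves '[[[0, 0, 0], 0], [[0, 0, 0], 0], [[0, 0, 0], 0], [[0, 0, 0], 0], [[0, 0, 0], 0]]'

```text
time_s: 24.8
tcp_pos: [0.5517, 0.0299, -0.0126]
ee_rot: [[0.999, 0.05, 0.001], [0.05, -0.999, 0.0], [0.001, -0.0, -1.0]]
wrist_force: [-0.2, -0.0, 0.5]
gripper_width: 0.018
gripper_force: 0.0
```

Run:
```python
from h import *
N=np.load("N.npy");s=r.sense();p=s["tcp_pos"];print(tonest(N,[*p[:2],np.arctan2(s["ee_rot"][1][0],s["ee_rot"][0][0])]),p,s["gripper_width"])
```

```text
[-1.122e+02 -2.840e+01  1.000e-01] [ 0.55174393  0.02985739 -0.01260778] 0.0175247372152438
```

Call:
apply_moves --moves '[[[0.02, 0, -0.005], 0], [[0.03, 0, 0], 0], [[0.025, 0, 0], 0], [[0.009, 0, 0], 0], [[0.004, 0, 0], 0]]'

```text
time_s: 25.22
tcp_pos: [0.6409, 0.0342, -0.0084]
ee_rot: [[0.999, 0.049, 0.0], [0.049, -0.999, 0.0], [0.0, -0.0, -1.0]]
wrist_force: [0.6, 0.4, -0.2]
gripper_width: 0.004
gripper_force: 0.0
```

Call:
apply_moves --moves '[[[0.003, 0, 0], 0], [[0.002, 0, 0], 0], [[0.002, 0, 0], 0], [[0, 0, 0], 0]]'

```text
time_s: 25.55
tcp_pos: [0.6462, 0.0344, -0.0079]
ee_rot: [[0.999, 0.05, -0.0], [0.05, -0.999, -0.0], [-0.0, 0.0, -1.0]]
wrist_force: [0.7, -0.4, 0.4]
gripper_width: 0.011
gripper_force: 0.0
```

Call:
apply_moves --moves '[[[0.001, 0, 0], 0], [[0.001, 0, 0], 0], [[0, 0, 0], 0]]'

```text
time_s: 25.8
tcp_pos: [0.6478, 0.0344, -0.008]
ee_rot: [[0.999, 0.049, -0.002], [0.049, -0.999, -0.0], [-0.002, 0.0, -1.0]]
wrist_force: [-2.8, 0.8, 1.0]
gripper_width: 0.003
gripper_force: 1.0
```

Call:
apply_moves --moves '[[[0.001, 0, 0], 0], [[0.001, 0, 0], 0], [[0, 0, 0], 0]]'

```text
time_s: 26.05
tcp_pos: [0.6479, 0.0343, -0.0081]
ee_rot: [[0.999, 0.049, -0.006], [0.049, -0.999, -0.001], [-0.006, 0.001, -1.0]]
wrist_force: [-7.7, 0.5, 4.9]
gripper_width: 0.009
gripper_force: 3.4
```

Call:
apply_moves --moves '[[[0.001, 0, 0], 0], [[0.001, 0, 0], 0], [[0, 0, 0], 0]]'

```text
time_s: 26.3
tcp_pos: [0.6478, 0.0343, -0.0082]
ee_rot: [[0.999, 0.049, -0.01], [0.049, -0.999, -0.001], [-0.01, 0.001, -1.0]]
wrist_force: [-11.0, 1.9, 8.5]
gripper_width: 0.006
gripper_force: 5.3
```

The contact is stiff, and both push spots stop at nest x of about -16 mm, so the bar is flush. I'll retract, check and hand in.

Call:
apply_moves --moves '[[[-0.006, 0, 0], 0], [[-0.02, 0, 0], 0], [[-0.035, 0, 0], 0], [[-0.035, 0, -0.01], 0], [[-0.035, 0, -0.02], 0]]'

```text
time_s: 26.72
tcp_pos: [0.5193, 0.0276, 0.02]
ee_rot: [[0.999, 0.049, -0.004], [0.049, -0.999, -0.001], [-0.004, 0.001, -1.0]]
wrist_force: [0.1, 0.6, 1.3]
gripper_width: 0.004
gripper_force: 0.0
```

Call:
apply_moves --moves '[[[-0.03, 0, -0.03], 0], [[-0.02, 0, -0.035], 0], [[0, 0, 0], 0], [[0, 0, 0], 0], [[0, 0, 0], 0]]'

```text
time_s: 27.13
tcp_pos: [0.4731, 0.0261, 0.0869]
ee_rot: [[0.999, 0.049, 0.002], [0.049, -0.999, 0.001], [0.002, -0.001, -1.0]]
wrist_force: [0.4, 0.9, 0.2]
gripper_width: 0.004
gripper_force: 0.0
```

Run:
```python
from h import *
N=np.load("N.npy");q,V=look([*w(N,(12,4)),N[2]])
for p,m in V:
    for n in["seal_plug_1","master_leak_1","solenoid_1","regulator_2"]:
        print(n,[np.round(ground(p,np.array(k["at"])*[640,400])[0],3).tolist() for k in models.place_of(p,n)[:3]])
r.finish_job()
```

```text
('top',) bar world [ 0.5765  0.1736 -0.4048] nest [-80.5 114.  -26. ] 1194 [246]
('side',) bar world [0.6748 0.0729 0.0484] nest [12.8  8.7 -0. ] 172 [755]
('top', 'side') bar world [0.6736 0.0668 0.0523] nest [11.3  2.6  0.2] 249 [1003, 779]
tool in bar [-2.023e+02 -3.010e+01 -2.000e-01] in nest [-1.909e+02 -2.830e+01  1.000e-01] z 0.0869 t 27.1333 F [0.4 0.9 0.2]
seal_plug_1 [[0.682, -0.107], [0.642, 0.254]]
master_leak_1 [[0.726, 0.091], [0.619, 0.129]]
solenoid_1 [[0.535, 0.418], [0.626, 0.406], [0.66, -0.315]]
regulator_2 [[0.529, -0.331]]
seal_plug_1 [[0.648, 0.244], [0.685, -0.1]]
master_leak_1 [[0.732, 0.102], [0.687, -0.094]]
solenoid_1 [[0.529, 0.414], [0.63, 0.404]]
regulator_2 [[0.545, -0.333]]
the job is handed in; nothing more can be done
```

The bar is home, flush against the back fence to within the 1–2 mm the cameras resolve and between the cheeks. I worked one end in behind the post and then swung the other in. The bystanders I re-checked are where they stood, the arm is clear, and the job was handed in at about 27 s.

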